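Left- and right-hand mould inserts from the catch tray into their tote lanes

TASK

Clear the two finished steel mould inserts out of the catch tray into the grey tote: each joins the one of its own hand that is already there, in the same lane, standing on its base on the lane floor and square across the lane like its neighbour. In the tray only their ends are free and a lane leaves room for fingers only at their cheeks, so the grip must be changed on the way; the rubber mat is there to set them down on. Never drop them, and leave the inserts in the tote and the things around where they are.

Things in the scene. Friction and masses are not known exactly. Their poses are not given: they have to be found in the camera images.
- left_insert: Left-hand steel mould insert, 68 long (own y) x 34 thick (x) x 50 mm high, 0.5 kg. Origin: centre of underside. Above its 12 mm base one upright corner is cut away, 32 mm along y, 13 mm into the -x face: here at -x, +y, the left end seen from own -x. Starts in the tray, cheek to cheek with the other (either may be at the high wall); only its end faces are free.
- right_insert: Right-hand steel mould insert, 68 long (own y) x 34 thick (x) x 50 mm high, 0.5 kg. Origin: centre of underside. Above its 12 mm base one upright corner is cut away, 32 mm along y, 13 mm into the -x face: here at -x, -y, the right end seen from own -x: the mirror image of the left one. Starts in the tray beside it, its own axes parallel to the tray's.
- left_sample: Left-hand insert like left_insert, already standing in one lane of the tote (which lane varies), square across the lane near its +x end wall, axes parallel to the tote's. Stays there.
- right_sample: Right-hand insert like right_insert, standing likewise in the other lane of the tote. Stays there.
- catch_tray: Open sheet-metal catch tray, fixed. Origin: centre of its underside. Inside 196 mm long (own y) and 72 mm wide (own x), floor 3 mm thick, sheet 2 mm. High wall at own +x 50 mm high, lip at own -x 24 mm, end walls 16 mm.
- tote: Grey plastic tote with two open lanes, fixed; outside 178 (own x) x 164 (y) x 70 mm high. Origin: centre of its underside. Lanes run along own x, 170 mm long and 76 mm wide inside, centred at own y = +40 and -40 mm; walls and divider 4 mm thick, as high as the tote; floor 4 mm. A sample stands in each lane at own x = +64 mm; the rest is empty.
- mat: Flat black rubber mat, 130 x 130 x 4 mm, fixed on the granite between tray and tote, clear for setting steel down. Origin: centre of its underside, sides along own x and y.
- graphite_electrode: Bystander: graphite electrode with three fins on a steel pallet, 52 x 52 x 65 mm, standing loose on the aluminium fixture plate behind the work. Origin: centre of its underside.
- parallel: Bystander: ground steel parallel, 10 x 120 x 18 mm, lying loose in front of the mat. Origin: centre of its underside.

How it is judged:
By the outcome, as a careful person would: the job done as asked, in the order asked, and still so for the second after the job is handed in, with the robot touching nothing.
It also fails if it takes over 72 s, if anything falls off the work surface, if the arm or the gripper's body presses on something with over 40 N, if the wrist force passes 120 N, or if a joint passes its speed limit or range.

ROBOT

A 6-joint arm with a two-finger parallel gripper is mounted at the origin on a cart in front of the work surface, level with it; the furniture and walls round the work are solid. World frame = base frame: x ahead of the robot, y to its left, z up, the work surface at z = 0. Lengths are in m, angles in degrees, forces in N, time in s.
With the tool pointing down it reaches from about 0.4 to 0.825 m from the base axis. Payload 7 kg.
Tool frame: the origin (TCP) lies on the centre line of the jaws, within the pads' length; the fingertips stand 19 mm ahead of it and the grasp point (between the pads) is the TCP (r.tip_extent is the distance from the TCP to the fingertips, in m); z points along the fingers, y is the line along which they close (so a half turn about z gives the same grasp; the last joint's range is limited). The gripper opens to 88 mm and grips with 3 to 60 N. Pads are 19 mm wide; open, the fingers measure 130 mm over their backs; the gripper's body (78 mm by 193 mm) begins 47 mm behind the grasp point.
Start: joints at [83.486, 20.546, 0.682, 0, -70.136, -16.507], TCP at [0.264, 0.621, 0.246] pointing down, gripper open.
Joint ranges: [-176.03, 176.03], [-82.01, 121.73], [-58.28, 71.71], [-173.87, 95.51], [-174.79, -0.11], [-173.66, 173.66]. Speed limits (degrees/s): [136.94, 136.94, 172.46, 180, 180, 180].

INTERFACE

Orientations are given as [roll, pitch, yaw] about the fixed x, y, z axes, in that order (R = Rz(yaw) Ry(pitch) Rx(roll)).
In Python, from plant import r gives the robot as it stands. The module is installed in compiled form; this text tells all that it offers.
- The arm moves only by the tool jog_arm, never from a script. Its argument "deltas" is a list that holds one entry, the list of rows, each a list of 5 numbers: the opening, from -1 (shut) to 1 (fully open), then the shift along the world's x, y, z in cm, then the turn about the world's z in rad. In form: [[[claw, dx, dy, dz, turn], ...]]. A call has 1 to 8 rows; each row shifts and turns the commanded pose from where the row before left it; what a row does not reach is not made up. A row lasts 1/8 s, in which the tool goes at most 62.5 mm and 10.7 degrees, less where a joint would pass 70% of its speed; a pose out of reach is approached as far as the arm can. A call with a gripper value outside its range is refused whole. The fingers move at their own pace and stop on an object; "force" is the grip in N (left out, the last holds). Time passes only in rows, so rows that do not move let the fingers close. It gives the time, the measured TCP pose, the force, the opening and the grip force at its end, in the units of the state.
- r.get_state(): the state, without advancing time (a new reading comes with each control period).
- r.capture(name): name is "scene" or "top" or "wrist"; returns the picture (400x640x3 uint8, blue, green, red); there is no depth.
- r.camera_info(name): a dict with "fx", "fy", "cx", "cy" (pixels), "view" (4x4, takes a point from world to camera coordinates). Camera axes: x right, y up, looking along -z (the intrinsics and any distortion apply to the point x, -y, -z); pixel columns grow to the right and rows downward; lengths in m; the calibration is good to about 2 mm. A picture is of the moment at which its call begins: read the wrist's pose just before it. camera_info takes no time and is no camera call; for the wrist camera it gives the pose at the moment of the call.
- r.close_job(): hands the job in; it is judged then, once.
The state is a dict: "time_s": time; "joints": joint angles; "qd": joint speeds; "joint_torque": joint torques, N m; "tcp_pos": TCP position; "eef_rot": TCP orientation; "contact_force": force on the tool from outside, world axes, zero at the start; "moment": the same for the moment, N m; "gripper_width": finger opening in m; "gripper_force": force on a finger pad.
Only numpy, scipy, OpenCV 4.12 (cv2) and the standard library are available. Lean on these libraries where they do the work, as an engineer would, in place of code of your own. Each camera call takes 0.05 s, during which the arm holds its last target. There are 200 camera calls.

## Working session

There is one attempt and no reset: what is moved stays moved. The work goes in short steps, Python scripts to look and compute and a tool call to move; the robot and the scene stay as the last step left them, time stands still between calls to the robot, and variables do not carry over. Pictures are saved under pics/ and viewed, at most 10 in all, crops included, and the job is handed in when it is done.

Besides the shell and the picture viewer there is one more tool, called after "Request:" as name([rows], argument=value, ...), one row to a line, values as JSON. jog_arm: Moves the arm, as the interface text tells. Its arguments: {"type":"object","properties":{"deltas":{"type":"array"},"force":{"type":"number"}},"required":["deltas"]}

```bash
mkdir -p pics; cat > h.py <<'E'
import numpy as np,cv2
from plant import r
def ray(ci,u,v):
    V=np.array(ci["view"]);R=V[:3,:3];t=V[:3,3]
    d=np.array([(u-ci["cx"])/ci["fx"],-(v-ci["cy"])/ci["fy"],-1.])
    return -R.T@t,R.T@d
def onz(ci,u,v,z):
    o,d=ray(ci,u,v);return o+d*(z-o[2])/d[2]
def proj(ci,p):
    V=np.array(ci["view"]);c=V[:3,:3]@np.array(p)+V[:3,3]
    return ci["fx"]*c[0]/-c[2]+ci["cx"],ci["fy"]*-c[1]/-c[2]+ci["cy"]
E
python3 - <<'E'
from h import *
s=r.get_state();print({k:np.round(v,3).tolist() for k,v in s.items()})
for n in ("scene","top","wrist"):
    ci=r.camera_info(n);im=r.capture(n);cv2.imwrite(f"pics/{n}0.png",im)
    print(n,{k:(np.round(v,4).tolist()) for k,v in ci.items()})
E
```

```text
{'time_s': 0.0, 'joints': [83.485, 20.591, 0.632, -0.022, -70.137, -16.506], 'qd': [-0.057, 0.028, -0.058, 0.071, 0.048, -0.089], 'joint_torque': [0.0, -58.272, 29.307, 6.997, 0.007, -0.0], 'tcp_pos': [0.264, 0.621, 0.245], 'eef_rot': [179.902, -0.007, -23.029], 'contact_force': [-0.27, 0.173, -0.316], 'moment': [0.051, -0.013, -0.004], 'gripper_force': 0.0, 'gripper_width': 0.088}
scene {'fx': 444.015, 'fy': 444.015, 'cx': 319.5713, 'cy': 191.9709, 'view': [[-0.9241, -0.382, -0.0147, 0.448], [0.2635, -0.6644, 0.6994, -0.2632], [-0.2769, 0.6424, 0.7146, -0.6588], [0.0, 0.0, 0.0, 1.0]]}
top {'fx': 434.7457, 'fy': 434.7457, 'cx': 315.9119, 'cy': 188.3373, 'view': [[0.1157, -0.9933, 0.0008, -0.1816], [0.9709, 0.1132, 0.2112, -0.5515], [-0.2099, -0.0237, 0.9774, -0.9149], [0.0, 0.0, 0.0, 1.0]]}
wrist {'fx': 295.4195, 'fy': 295.4195, 'cx': 319.4855, 'cy': 200.3129, 'view': [[-0.3912, -0.9203, 0.0009, 0.6747], [0.8847, -0.3763, -0.2753, 0.0352], [0.2537, -0.1069, 0.9614, -0.3899], [0.0, 0.0, 0.0, 1.0]]}
```

View pics/top0.png

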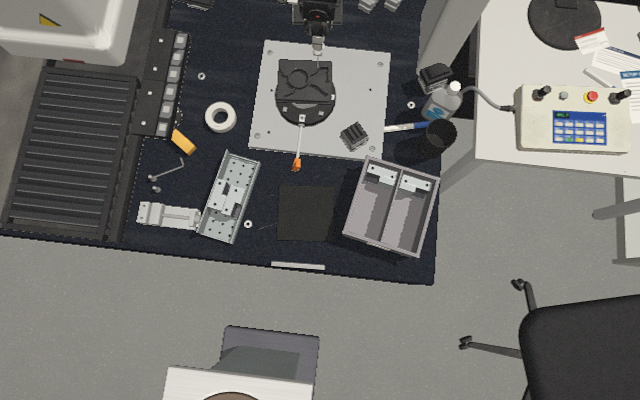

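View pics/scene0.png

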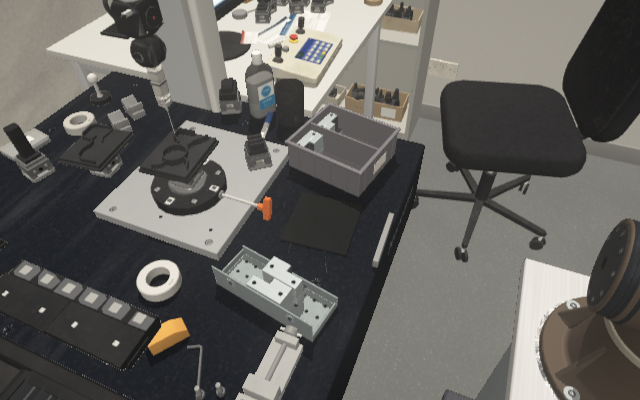

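The top view shows the tray at about (230,197), with the inserts in the middle. The mat is at (306,213), the tote at (391,206) with samples at its far end, and the parallel at (298,265). The arm is out of view.

```bash
python3 - <<'E'
import cv2,numpy as np
t=cv2.imread("pics/top0.png");s=cv2.imread("pics/scene0.png")
a=cv2.resize(t[140:260,190:450],(780,360),interpolation=cv2.INTER_CUBIC)
b=cv2.resize(s[230:350,205:345],(280,240),interpolation=cv2.INTER_CUBIC)
b=cv2.resize(s[235:345,205:345],(382,240)if 0 else (305,240),interpolation=cv2.INTER_CUBIC)
c=cv2.resize(s[95:205,280:425],(316,240),interpolation=cv2.INTER_CUBIC)
o=np.zeros((600,780,3),np.uint8);o[:360]=a;o[360:,:305]=b;o[360:,320:636]=c
cv2.imwrite("pics/c1.png",o)
t4=cv2.resize(t[145:250,195:265],(400,600),interpolation=cv2.INTER_CUBIC)
t5=cv2.resize(t[150:215,355:445],(400,289),interpolation=cv2.INTER_CUBIC)
o=np.zeros((600,800,3),np.uint8);o[:,:400]=t4;o[:289,400:]=t5;cv2.imwrite("pics/c2.png",o)
E
```

```text
(no output)
```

View pics/c1.png

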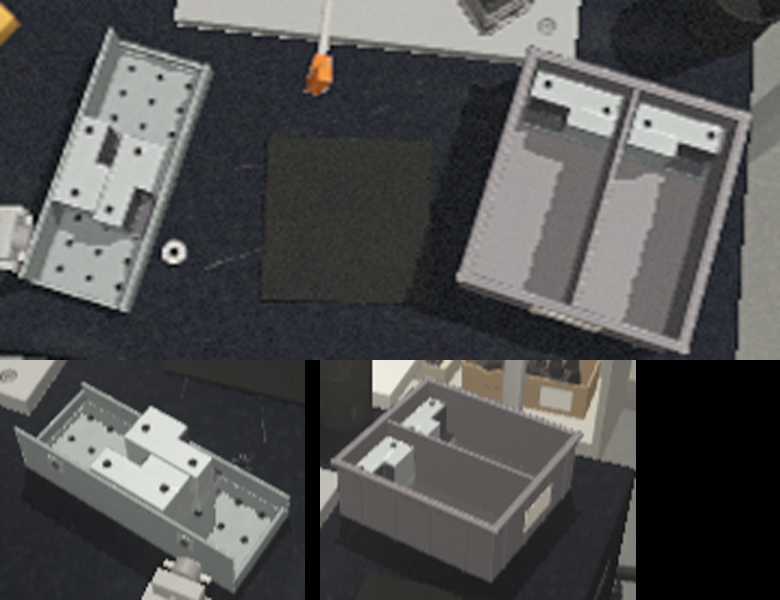

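View pics/wrist0.png

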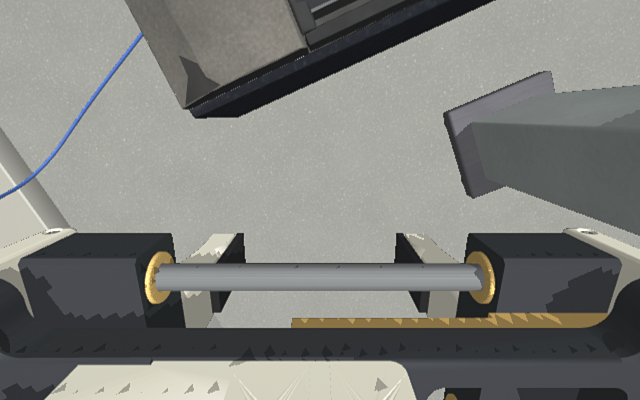

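The left-lane (+y) sample has its cut at the lower left, so it is the left sample, and the right lane holds the right sample. In the tray, the image-left insert, with its cut at the top right (105,150 in the crop), is the right insert. The image-right one, with its cut at the bottom right (140,210), is the left insert. Both -x faces point image-right. The wrist view shows only the floor, with the fingers at the lower edge.

```bash
python3 - <<'E'
from h import *
ci=r.camera_info("top")
def P(l,z):
    q=np.array([onz(ci,190+a/3-.33,140+b/3-.33,z)[:2] for a,b in l]);print(np.round(q*1000,1).tolist(),'c',np.round(q.mean(0)*1000,1), 'ang',np.round([np.degrees(np.arctan2(*(q[(i+1)%len(q)]-q[i])[::-1])) for i in range(len(q))],1));return q
print("tote");P([(530,48),(750,115),(690,352),(460,282)],.07)
print("mat");P([(268,138),(432,140),(428,303),(262,299)],.004)
print("pair top");P([(82,118),(167,147),(133,228),(52,200)],.053)
print("tray left wall top, z.05/.024");P([(110,30),(25,275)],.05);P([(110,30),(25,275)],.024)
print("tray right wall");P([(211,67),(130,309)],.05);P([(211,67),(130,309)],.024)
c2=r.camera_info("wrist");V=np.array(c2["view"]);o=-V[:3,:3].T@V[:3,3];s=r.get_state();print("cam-tcp",o-s["tcp_pos"],s["eef_rot"],"look",-V[2,:3])
E
```

```text
tote
[[654.3, -220.8], [621.7, -387.7], [442.7, -354.9], [473.4, -186.7]] c [ 548.  -287.5] ang [-101.   169.6   79.6  -10.7]
mat
[[576.9, -27.5], [590.3, -156.5], [462.2, -167.2], [450.4, -39.9]] c [519.9 -97.8] ang [ -84.1 -175.2   95.3    5.6]
pair top
[[565.6, 108.6], [550.9, 41.5], [487.2, 57.3], [501.0, 120.5]] c [526.2  82. ] ang [-102.4  166.    77.7  -10.5]
tray left wall top, z.05/.024
[[637.4, 99.3], [443.7, 131.6]] c [540.6 115.5] ang [170.5  -9.5]
[[644.7, 105.8], [445.9, 139.0]] c [545.3 122.4] ang [170.5  -9.5]
tray right wall
[[617.2, 18.0], [428.0, 50.8]] c [522.6  34.4] ang [170.2  -9.8]
[[624.0, 22.3], [429.7, 56.0]] c [526.9  39.1] ang [170.2  -9.8]
cam-tcp [ 0.06787388 -0.02841935  0.1392139 ] [ 1.79927455e+02 -6.82356361e-03 -2.30268146e+01] look [-0.25361992  0.10705457 -0.96136167]
```

Request:
jog_arm([
  [[1,2.0,-5.4,0,-0.13],[1,2.6,-5.4,0,-0.13],[1,2.6,-5.4,0,-0.13],[1,2.6,-5.4,0,-0.13],[1,2.6,-5.4,0,-0.13],[1,2.6,-5.4,0,-0.13],[1,2.6,-5.4,0,-0.13],[1,2.6,-5.4,0,-0.13]],
], force=45)

```text
time_s: 1.15
tcp_pos: [0.4664, 0.1874, 0.2457]
eef_rot: [-180.0, 0.0, -82.8]
contact_force: [1.0, 0.4, 0.9]
gripper_width: 0.0878
gripper_force: 0.0
```

Request:
jog_arm([
  [[1,3.0,-5.2,-1.0,-0.15],[1,3.0,-5.4,-1.0,-0.15],[1,0,0,0,0],[1,0,0,0,0]],
])

```text
time_s: 1.65
tcp_pos: [0.5259, 0.0829, 0.2253]
eef_rot: [180.0, -0.0, -99.8]
contact_force: [0.2, 0.5, -0.8]
gripper_width: 0.088
gripper_force: 0.0
```

```bash
python3 - <<'E'
from h import *
s=r.get_state();print(s["time_s"],s["tcp_pos"],s["eef_rot"],s["joints"])
ci=r.camera_info("wrist");im=r.capture("wrist");cv2.imwrite("pics/w1.png",im)
import pickle;pickle.dump(ci,open("w1.pkl","wb"))
E
```

```text
1.65 [0.52586912 0.0828987  0.22530658] [ 1.79969719e+02 -1.55344785e-02 -9.98321569e+01] [ 3.00704472e+01  7.99122303e+00 -1.89693145e+01 -8.42043153e-03
 -6.30726572e+01 -3.98987928e+01]
```

View pics/w1.png

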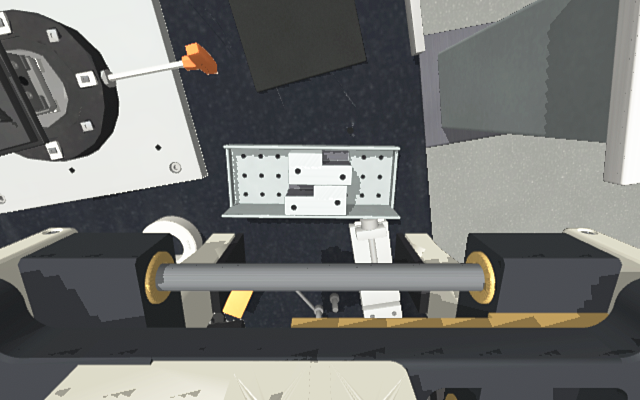

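The wrist view shows the tray over u 222–400, v 145–218. The lip-side left insert's top spans about u 289–351, v 165–185. The high-wall right insert's top spans about u 285–347, v 190–215. Next I'll segment the tops.

```bash
python3 - <<'E'
from h import *
import pickle
ci=pickle.load(open("w1.pkl","rb"));im=cv2.imread("pics/w1.png");g=cv2.cvtColor(im,6)
sub=g[140:225,215:405]
print(np.bincount(sub.ravel()//10))
for th in (215,225):
    m=(g>th).astype(np.uint8);m[:143]=0;m[222:]=0;m[:,:225]=0;m[:,398:]=0
    m=cv2.morphologyEx(m,cv2.MORPH_CLOSE,np.ones((5,5)))
    for c in cv2.findContours(m,0,2)[0]:
        if cv2.contourArea(c)<150: continue
        b=cv2.minAreaRect(c);p=cv2.approxPolyDP(c,2,True)[:,0]
        print(th,cv2.contourArea(c),b[2],p.tolist())
        q=np.array([onz(ci,u,v,.053)[:2]*1000 for u,v in p]);print(np.round(q,1).tolist())
b=cv2.resize(im[140:225,270:365],(760,680)[:2],interpolation=cv2.INTER_CUBIC)
b=cv2.resize(im[140:222,275:365],None,fx=7,fy=7,interpolation=cv2.INTER_CUBIC)
cv2.imwrite("pics/w1z.png",b)
E
```

```text
[   0    1  112  441 1205 1603  194  213  332  259  163  148  213  293
 1319  879  248  354  224  181  231  203 2777 1325 2620  612]
215 9941.5 0.5405101776123047 [[225, 146], [230, 206], [232, 199], [238, 199], [239, 202], [285, 204], [284, 216], [225, 216], [363, 217], [371, 221], [372, 217], [377, 217], [378, 221], [385, 221], [386, 217], [397, 217], [345, 215], [346, 185], [350, 184], [352, 171], [356, 171], [360, 178], [360, 194], [356, 195], [356, 203], [390, 204], [392, 207], [397, 147]]
[[614.7, 23.4], [626.1, 87.8], [621.9, 80.4], [615.5, 81.5], [615.2, 85.0], [565.9, 95.9], [569.8, 109.4], [634.5, 98.1], [483.3, 125.6], [475.1, 131.8], [473.4, 127.3], [467.9, 128.3], [467.4, 133.2], [459.6, 134.5], [458.0, 130.0], [445.9, 132.1], [502.7, 119.8], [496.6, 86.2], [492.2, 85.8], [488.1, 72.1], [483.9, 72.9], [480.7, 81.1], [483.1, 98.7], [487.5, 99.1], [488.8, 108.1], [452.0, 115.7], [450.2, 119.5], [438.2, 55.1]]
225 8039.0 0.47745373845100403 [[225, 146], [230, 206], [232, 199], [238, 199], [240, 202], [285, 203], [284, 216], [225, 216], [377, 217], [378, 221], [384, 217], [3
[... 364 characters left out ...]
151], [228, 146], [397, 147]]
[[614.7, 23.4], [626.1, 87.8], [621.9, 80.4], [615.5, 81.5], [614.1, 85.2], [565.7, 94.8], [569.8, 109.4], [634.5, 98.1], [467.9, 128.3], [467.4, 133.2], [460.2, 129.6], [445.9, 132.1], [502.7, 119.8], [496.6, 86.2], [492.2, 85.8], [487.9, 71.1], [482.8, 73.0], [480.5, 80.0], [482.6, 95.4], [478.5, 97.3], [480.3, 102.7], [487.5, 99.1], [488.8, 108.1], [450.8, 114.7], [450.2, 119.5], [440.0, 62.1], [441.3, 65.1], [454.0, 65.0], [462.0, 60.5], [476.9, 61.1], [483.8, 56.7], [487.0, 57.2], [489.4, 66.4], [518.7, 61.4], [517.6, 48.7], [550.5, 41.9], [560.9, 45.4], [577.8, 39.3], [579.5, 42.2], [588.2, 37.5], [601.3, 38.4], [614.0, 28.8], [611.6, 23.9], [438.2, 55.1]]
```

View pics/w1z.png

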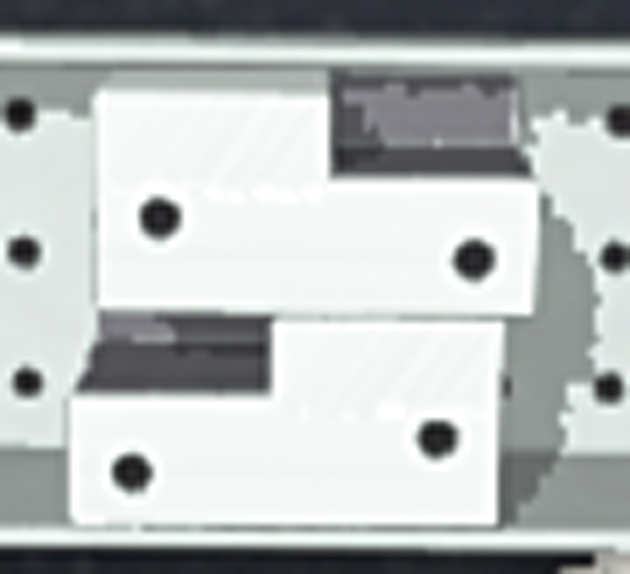

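The zoom shows the left insert's top corners at zoom (97,92), (330,92), (330,178), (538,180), (533,313) and (97,313). The right insert's are at (70,395), (272,393), (272,320), (505,320), (498,524) and (70,524).

```bash
cat >> h.py <<'E'
def fit(ci,pix,model,z):
    """rigid fit of model points (own frame, mm) to rays cast on plane z -> yaw, origin(mm), rms"""
    q=np.array([onz(ci,u,v,z)[:2]*1000 for u,v in pix]);m=np.array(model,float)
    a=m-m.mean(0);b=q-q.mean(0)
    th=np.arctan2((a[:,0]*b[:,1]-a[:,1]*b[:,0]).sum(),(a*b).sum())
    R=np.array([[np.cos(th),-np.sin(th)],[np.sin(th),np.cos(th)]])
    t=q.mean(0)-R@m.mean(0);e=m@R.T+t-q
    return np.degrees(th).round(2),t.round(1),np.sqrt((e**2).sum(1).mean()).round(2)
LEFT=[(-17,-34),(-17,2),(-4,2),(-4,34),(17,34),(17,-34)]
RIGHT=[(17,-34),(-4,-34),(-4,-2),(-17,-2),(-17,34),(17,34)]
E
python3 - <<'E'
from h import *
import pickle
ci=pickle.load(open("w1.pkl","rb"))
Z=lambda l:[(275+u/7-.43,140+v/7-.43) for u,v in l]
L=Z([(97,92),(330,92),(330,178),(538,180),(533,313),(97,313)])
Rr=Z([(70,524),(70,395),(272,393),(272,320),(505,320),(498,524)])
print("L",fit(ci,L,LEFT,.053));print("R",fit(ci,Rr,RIGHT,.053))
t=r.camera_info("top")
C=lambda l:[(190+a/3-.33,140+b/3-.33) for a,b in l]
print("tote",fit(t,C([(530,48),(750,115),(690,352),(460,282)]),[(89,82),(89,-82),(-89,-82),(-89,82)],.07))
print("mat",fit(t,C([(268,138),(432,140),(428,303),(262,299)]),[(65,65),(65,-65),(-65,-65),(-65,65)],.004))
# tray walls in wrist view: lip top outer row, high wall
for v,z in ((145.5,.024),(149,.024),(215,.05),(217.5,.05)):
    print(v,z,onz(ci,315,v,z)*1000)
E
```

```text
L (np.float64(79.82), array([521.5,  63.9]), np.float64(0.53))
R (np.float64(79.7), array([532.2,  96.9]), np.float64(0.49))
tote (np.float64(-10.61), array([ 548. , -287.5]), np.float64(4.15))
mat (np.float64(5.39), array([519.9, -97.8]), np.float64(1.42))
145.5 0.024 [523.12658289  41.5852281   24.        ]
149 0.024 [523.81703464  45.47289571  24.        ]
215 0.05 [535.8364602  115.12766377  50.        ]
217.5 0.05 [536.35589998 118.05242892  50.        ]
```

Request:
jog_arm([
  [[1,-0.37,-1.51,-4,-0.006],[1,0,0,-5,0],[1,0,0,-5,0],[1,0,0,-2.7,0],[1,0,0,-1,0],[1,0,0,-1,0],[1,0,0,0,0]],
])

```text
time_s: 2.58
tcp_pos: [0.5224, 0.0687, 0.0389]
eef_rot: [-180.0, 0.0, -100.1]
contact_force: [-0.6, -1.2, 0.5]
gripper_width: 0.0875
gripper_force: 0.0
```

Request:
jog_arm([
  [[0.4,0,0,0,0],[0.4,0,0,0,0],[0.4,0,0,0,0],[0.4,0,0,0,0],[0.4,0,0,0,0],[0.4,0,0,0,0]],
], force=50)

```text
time_s: 3.32
tcp_pos: [0.5227, 0.0683, 0.0392]
eef_rot: [-179.9, 0.0, -100.1]
contact_force: [-0.3, 0.0, 6.9]
gripper_width: 0.0676
gripper_force: 50.0
```

Request:
jog_arm([
  [[0.4,0,0,0.3,0],[0.4,0,0,0.7,0],[0.4,0,0,2,0],[0.4,0,0,3,0],[0.4,0,0,2,0],[0.4,0,0,0,0]],
])

```text
time_s: 4.08
tcp_pos: [0.5229, 0.0685, 0.12]
eef_rot: [-179.9, 0.1, -100.1]
contact_force: [0.9, 0.4, -5.3]
gripper_width: 0.0674
gripper_force: 50.0
```

Request:
jog_arm([
  [[0.4,0,-1.5,0,-0.08],[0.4,0,-3,0,-0.13],[0.4,0,-3.5,0,-0.13],[0.4,0,-3.5,0,-0.13],[0.4,0,-3,0,-0.13],[0.4,-0.3,-1.7,0,-0.11],[0.4,0,-0.5,0,-0.075],[0.4,0,0,0,0]],
])

```text
time_s: 5.08
tcp_pos: [0.5183, -0.0993, 0.1173]
eef_rot: [179.9, -0.1, -145.2]
contact_force: [0.1, -0.3, -4.8]
gripper_width: 0.0676
gripper_force: 50.0
```

Request:
jog_arm([
  [[0.4,0,0,-2.5,0],[0.4,0,0,-2.5,0],[0.4,0,0,-1.5,0],[0.4,0,0,-0.7,0],[0.4,0,0,-0.3,0],[0.4,0,0,-0.2,0],[0.4,0,0,0,0]],
])

```text
time_s: 5.95
tcp_pos: [0.5196, -0.0988, 0.042]
eef_rot: [-180.0, 0.0, -145.1]
contact_force: [-0.3, 0.0, -5.1]
gripper_width: 0.0678
gripper_force: 50.0
```

Request:
jog_arm([
  [[0.4,0,0,-0.1,0],[0.4,0,0,-0.1,0],[0.4,0,0,0,0]],
])

```text
time_s: 6.32
tcp_pos: [0.5195, -0.0988, 0.0402]
eef_rot: [-180.0, 0.0, -145.1]
contact_force: [-2.0, 0.6, 4.7]
gripper_width: 0.0674
gripper_force: 50.0
```

Request:
jog_arm([
  [[0.7,0,0,0,0],[1,0,0,0,0],[1,0,0,0,0],[1,0,0,2,0],[1,0,0,5,0],[1,0,0,5,0],[1,0,0,4,0],[1,0.5,-2,2,0.1]],
])

```text
time_s: 7.32
tcp_pos: [0.5251, -0.1184, 0.2225]
eef_rot: [-179.9, 0.2, -139.2]
contact_force: [0.4, 0.1, -1.0]
gripper_width: 0.0877
gripper_force: 0.0
```

Request:
jog_arm([
  [[1,0.5,-3,0,0.14],[1,0.5,-3,0,0.14],[1,0.5,-3,0,0.14],[1,0.5,-3,0,0.14],[1,0.3,-2.5,0,0.125],[1,0,0,0,0],[1,0,0,0,0]],
])

```text
time_s: 8.2
tcp_pos: [0.547, -0.2636, 0.2193]
eef_rot: [180.0, 0.0, -100.3]
contact_force: [-0.8, 0.0, -0.5]
gripper_width: 0.0875
gripper_force: 0.0
```

```bash
python3 - <<'E'
from h import *
import pickle
s=r.get_state();print(s["time_s"],s["tcp_pos"],s["eef_rot"],s["joints"])
ci=r.camera_info("wrist");im=r.capture("wrist");cv2.imwrite("pics/w2.png",im)
pickle.dump(ci,open("w2.pkl","wb"))
E
```

```text
8.2 [ 0.54702947 -0.26364111  0.21931203] [ 1.79975003e+02  8.46532834e-03 -1.00250185e+02] [-7.32556267e+00  1.52734063e+01 -1.03883953e+01 -1.07921998e-02
 -6.43627317e+01 -2.91994857e+00]
```

View pics/w2.png

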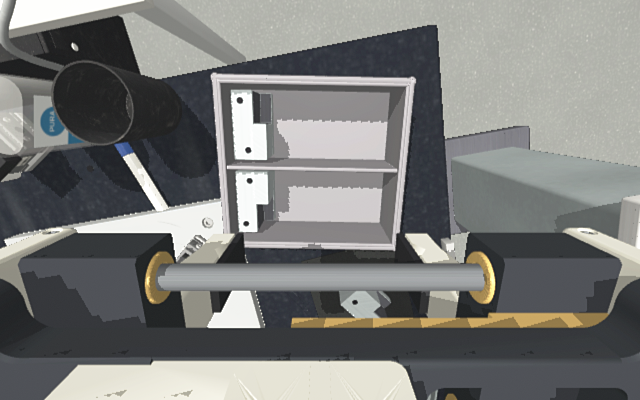

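The wrist view shows the tote rim with corners near (212,75), (416,79), (400,248) and (225,246), and the divider at about v 165. The samples are at u 232–268. The left insert stands upright on the mat at about (365,300). Next I'll get precise edge profiles.

```bash
python3 - <<'E'
import cv2,numpy as np
g=cv2.cvtColor(cv2.imread("pics/w2.png"),6).astype(int)
for u in (290,380):
    print("col",u,"top",g[70:88,u].tolist(),"div@158",g[158:178,u].tolist(),"bot@228",g[228:254,u].tolist())
for v in (110,200): print("row",v,"L@208",g[v,208:236].tolist(),"R@380",g[v,380:418].tolist())
E
```

```text
col 290 top [58, 56, 54, 49, 61, 134, 220, 227, 214, 195, 190, 228, 212, 175, 113, 80, 81, 84] div@158 [149, 129, 132, 133, 134, 133, 132, 127, 146, 219, 226, 202, 141, 134, 136, 137, 137, 137, 137, 136] bot@228 [133, 133, 133, 133, 132, 134, 133, 134, 132, 133, 133, 132, 128, 142, 202, 216, 200, 200, 212, 194, 112, 43, 52, 55, 58, 61]
col 380 top [55, 56, 56, 54, 53, 53, 67, 137, 216, 221, 208, 195, 192, 220, 205, 161, 96, 79] div@158 [210, 199, 133, 127, 132, 133, 133, 133, 131, 129, 153, 223, 214, 186, 127, 134, 137, 136, 136, 137] bot@228 [132, 131, 132, 132, 131, 131, 132, 132, 133, 134, 133, 133, 133, 132, 130, 153, 216, 212, 192, 215, 206, 177, 68, 42, 60, 61]
row 110 L@208 [60, 60, 58, 55, 51, 68, 171, 213, 215, 217, 190, 212, 215, 172, 91, 78, 82, 83, 84, 83, 84, 80, 74, 131, 255, 255, 252, 251] R@380 [139, 140, 140, 140, 140, 140, 141, 141, 114, 83, 82, 83, 83, 90, 109, 109, 108, 109, 108, 109, 109, 109, 104, 105, 199, 222, 207, 181, 221, 214, 207, 178, 64, 44, 50, 54, 56, 56]
row 200 L@208 [118, 223, 204, 181, 178, 176, 184, 179, 176, 177, 177, 175, 183, 201, 212, 207, 195, 208, 210, 178, 99, 79, 82, 83, 83, 83, 82, 73] R@380 [209, 134, 104, 105, 106, 108, 108, 108, 109, 108, 108, 109, 109, 108, 104, 123, 202, 212, 190, 210, 207, 208, 198, 65, 30, 51, 52, 54, 56, 56, 56, 54, 55, 56, 54, 53, 55, 52]
```

```bash
python3 - <<'E'
from h import *
import pickle
ci=pickle.load(open("w2.pkl","rb"))
f=lambda u,v,z=.07:onz(ci,u,v,z)[:2]*1000
D=[f(290,168.1),f(380,169.5)]
d=D[0]-D[1];yaw=np.arctan2(d[1],d[0]);ex=np.array([np.cos(yaw),np.sin(yaw)]);ey=np.array([-ex[1],ex[0]])
print("yaw",np.degrees(yaw))
S={"top_in":f(290,83.4),"top_in2":f(380,85.3),"top_out":f(290,74.8),"bot_in":f(290,241.4),"bot_in2":f(380,242.9),"bot_out":f(290,248),"div1":f(290,166.3),"div2":f(290,169.8)}
for k,p in S.items(): print(k,"ey",round(p@ey,1))
for k,p in {"L_in110":f(221.6,110),"L_in200":f(227.6,200),"R_in110":f(403.6,110),"R_in200":f(395.6,200),"L_out110":f(213.5,110),"R_out110":f(411.5,110)}.items(): print(k,"ex",round(p@ex,1))
x=(f(221.6,110)+f(227.6,200)+f(403.6,110)+f(395.6,200))/4@ex
for y in (np.mean([S["div1"]@ey,S["div2"]@ey]),np.mean([S["top_in"]@ey,S["bot_in"]@ey])):
    print("origin",x*ex+y*ey,"laneL",x*ex+(y+40)*ey,"laneR",x*ex+(y-40)*ey)
E
```

```text
yaw -11.16418339114786
top_in ey -254.4
top_in2 ey -254.1
top_out ey -261.6
bot_in ey -98.2
bot_in2 ey -97.9
bot_out ey -90.5
div1 ey -178.2
div2 ey -174.7
L_in110 ex 679.7
L_in200 ex 680.2
R_in110 ex 509.7
R_in200 ex 509.6
L_out110 ex 687.2
R_out110 ex 502.3
origin [ 549.37198025 -288.27336484] laneL [ 557.11682428 -249.03030952] laneR [ 541.62713621 -327.51642016]
origin [ 549.4072283  -288.09476328] laneL [ 557.15207233 -248.85170796] laneR [ 541.66238426 -327.3378186 ]
```

Request:
jog_arm([
  [[0.5,-0.3,2.0,0,0.1],[0.5,-0.4,3,0,0.14],[0.5,-0.4,3,0,0.14],[0.5,-0.4,3,0,0.14],[0.5,-0.5,2.9,0,0.14],[0.5,-0.51,1.53,-2,0.129],[0.5,0,0,-4,0],[0.5,0,0,-2,0]],
])

```text
time_s: 9.25
tcp_pos: [0.5211, -0.1084, 0.1382]
eef_rot: [179.9, 0.1, -54.9]
contact_force: [0.4, -0.5, -0.3]
gripper_width: 0.0659
gripper_force: 0.0
```

```bash
python3 - <<'E'
from h import *
s=r.get_state();print(s["time_s"],s["tcp_pos"],s["eef_rot"])
ci=r.camera_info("wrist");im=r.capture("wrist")
p=[np.array(proj(ci,[.5162+np.cos(a)*x/1000-np.sin(a)*y/1000,-.1011+np.sin(a)*x/1000+np.cos(a)*y/1000,.054])) for a in [np.radians(34.9)] for x,y in LEFT]
print(np.round(p,0).tolist())
for q in p: cv2.circle(im,tuple(int(c) for c in q),3,(0,0,255),1)
cv2.imwrite("pics/w3.png",im)
E
```

```text
9.25 [ 0.52107238 -0.10835701  0.13820629] [ 1.79948230e+02  5.31952129e-02 -5.48974479e+01]
[[341.0, 181.0], [340.0, 224.0], [324.0, 224.0], [324.0, 260.0], [299.0, 260.0], [297.0, 181.0]]
```

View pics/w3.png

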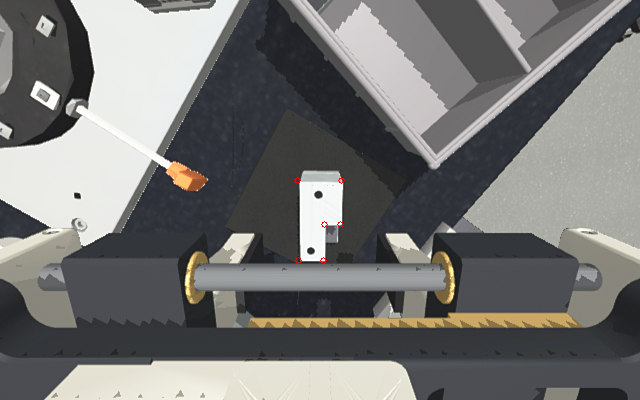

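The projected model corners match the insert on the mat to within about 2 px, so the kinematics hold. I'll regrip on the cheeks.

Request:
jog_arm([
  [[0.5,0.05,-0.05,-2,0],[0.5,0,0,-3,0],[0.5,0,0,-3,0],[0.5,0,0,-1.2,0],[0.5,0,0,-0.8,0],[0.5,0,0,0,0]],
])

```text
time_s: 10.05
tcp_pos: [0.5229, -0.1099, 0.0399]
eef_rot: [-180.0, -0.0, -54.9]
contact_force: [0.0, 0.0, 0.5]
gripper_width: 0.0657
gripper_force: 0.0
```

Request:
jog_arm([
  [[-0.4,0,0,0,0],[-0.4,0,0,0,0],[-0.4,0,0,0,0],[-0.4,0,0,0,0],[-0.4,0,0,0,0],[-0.4,0,0,0,0],[-0.4,0,0,0,0]],
])

```text
time_s: 10.92
tcp_pos: [0.5224, -0.1102, 0.0398]
eef_rot: [180.0, -0.0, -54.9]
contact_force: [-2.2, -0.7, 6.4]
gripper_width: 0.034
gripper_force: 50.0
```

Request:
jog_arm([
  [[-0.4,0,0,0.5,0],[-0.4,0,0,2,0],[-0.4,0,0,4,0],[-0.4,0,0,4,0],[-0.4,0,0,1.5,0],[-0.4,0.2,-1,0,-0.08],[-0.4,0.3,-2.5,0,-0.13],[-0.4,0.3,-3,0,-0.13]],
])

```text
time_s: 11.92
tcp_pos: [0.53, -0.175, 0.1581]
eef_rot: [179.9, 0.1, -74.6]
contact_force: [-0.5, 0.1, -4.2]
gripper_width: 0.0339
gripper_force: 50.0
```

Request:
jog_arm([
  [[-0.4,0.3,-3,0,-0.13],[-0.4,0.3,-2.6,0,-0.13],[-0.4,0.3,-1.6,0,-0.13],[-0.4,0.09,-0.96,0,-0.077],[-0.4,0,0,0,0],[-0.4,0,0,0,0]],
])

```text
time_s: 12.68
tcp_pos: [0.54, -0.2561, 0.1586]
eef_rot: [179.9, 0.0, -101.1]
contact_force: [-0.6, -0.4, -4.6]
gripper_width: 0.0336
gripper_force: 50.0
```

Request:
jog_arm([
  [[-0.4,0.03,-0.07,-2,0],[-0.4,0,0,-3,0],[-0.4,0,0,-3,0],[-0.4,0,0,-1.5,0],[-0.4,0,0,-0.8,0],[-0.4,0,0,-0.5,0],[-0.4,0,0,-0.4,0],[-0.4,0,0,0,0]],
])

```text
time_s: 13.68
tcp_pos: [0.541, -0.2574, 0.0479]
eef_rot: [-180.0, 0.0, -101.2]
contact_force: [0.3, -0.1, -4.2]
gripper_width: 0.0335
gripper_force: 50.0
```

Request:
jog_arm([
  [[-0.4,0,0,-0.2,0],[-0.4,0,0,-0.15,0],[-0.4,0,0,-0.1,0],[-0.4,0,0,0,0]],
])

```text
time_s: 14.18
tcp_pos: [0.5408, -0.2573, 0.043]
eef_rot: [180.0, -0.0, -101.2]
contact_force: [0.9, -0.5, -5.4]
gripper_width: 0.0337
gripper_force: 50.0
```

Request:
jog_arm([
  [[-0.4,0,0,-0.15,0],[-0.4,0,0,-0.1,0],[-0.4,0,0,-0.1,0],[-0.4,0,0,0,0]],
])

```text
time_s: 14.68
tcp_pos: [0.5408, -0.2573, 0.0398]
eef_rot: [-180.0, -0.0, -101.2]
contact_force: [-1.5, 0.6, 0.1]
gripper_width: 0.0333
gripper_force: 50.0
```

Request:
jog_arm([
  [[-0.4,0,0,-0.05,0],[0.0,0,0,0,0],[0.2,0,0,0,0],[0.2,0,0,0,0],[0.2,0,0,1.5,0],[0.2,0,0,4,0],[0.2,0,0,5,0],[0.2,0,0,5,0]],
])

```text
time_s: 15.68
tcp_pos: [0.5407, -0.2574, 0.1968]
eef_rot: [-180.0, -0.0, -101.2]
contact_force: [1.0, 0.1, -0.4]
gripper_width: 0.0526
gripper_force: 0.0
```

```bash
python3 - <<'E'
from h import *
import pickle
w=pickle.load(open("w1.pkl","rb"));t=r.camera_info("top")
im=cv2.imread("pics/w1.png")
# vise far corners: w1 ~ (357,220),(385,221); top ~ (199.5,210.5),(198,231)
for a,b in (((385,221),(196,228)),((357,221),(202,208)),((400,318),(139,222)),((363,318),(139,203))):
    o1,d1=ray(w,*a);o2,d2=ray(t,*b)
    k=np.linalg.lstsq(np.c_[d1,-d2],o2-o1,rcond=None)[0];p=o1+k[0]*d1;q=o2+k[1]*d2
    print(np.round((p+q)/2*1000),np.round(np.linalg.norm(p-q)*1000,1))
E
```

```text
[454. 147.  20.] 1.8
[493. 124.  72.] 3.8
[452. 270.  44.] 5.4
[498. 294.   6.] 1.8
```

Request:
jog_arm([
  [[1,0,3,0,0.016],[1,0,5,0,0],[1,-0.2,5.5,0,0],[1,-0.2,5.5,0,0],[1,-0.2,5.5,0,0],[1,-0.2,5.5,0,0],[1,0,4,0,0],[1,0,1.8,0,0]],
])

```text
time_s: 16.68
tcp_pos: [0.5329, 0.1027, 0.1952]
eef_rot: [-179.9, 0.0, -100.1]
contact_force: [0.9, -0.8, 0.6]
gripper_width: 0.0876
gripper_force: 0.0
```

Request:
jog_arm([
  [[1,0,0,-4,0],[1,0,0,-4,0],[1,0,0,-2,0],[1,0,0,0,0],[1,0,0,0,0]],
])

```text
time_s: 17.3
tcp_pos: [0.5336, 0.1006, 0.0953]
eef_rot: [-179.9, 0.0, -100.3]
contact_force: [-0.8, -0.4, 0.4]
gripper_width: 0.0877
gripper_force: 0.0
```

```bash
python3 - <<'E'
from h import *
s=r.get_state();print(s["time_s"],s["tcp_pos"],s["eef_rot"])
ci=r.camera_info("wrist");im=r.capture("wrist")
a=np.radians(79.7)
for x,y in RIGHT:
    q=proj(ci,[.5322+np.cos(a)*x/1000-np.sin(a)*y/1000,.0969+np.sin(a)*x/1000+np.cos(a)*y/1000,.053]);print(np.round(q));cv2.circle(im,tuple(int(c) for c in q),3,(0,0,255),1)
cv2.imwrite("pics/w4.png",im)
E
```

```text
17.3 [0.53362356 0.10062622 0.09528668] [-1.79925489e+02  3.82683067e-02 -1.00265231e+02]
[269. 250.]
[268. 221.]
[317. 221.]
[317. 202.]
[373. 202.]
[371. 250.]
```

View pics/w4.png

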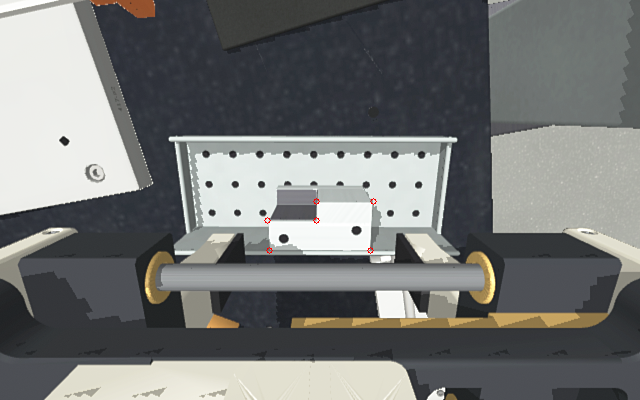

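The right insert is where it was expected, with the model corners matching. I'll descend and grip its ends.

Request:
jog_arm([
  [[1,0,0,-2,0],[1,0,0,-1.6,0],[1,0,0,-1,0],[1,0,0,-0.7,0],[1,0,0,0,0]],
])

```text
time_s: 17.98
tcp_pos: [0.5327, 0.1006, 0.0407]
eef_rot: [180.0, -0.0, -100.3]
contact_force: [-0.3, 0.6, -0.1]
gripper_width: 0.0878
gripper_force: 0.0
```

Request:
jog_arm([
  [[0.4,0,0,0,0],[0.4,0,0,0,0],[0.4,0,0,0,0],[0.4,0,0,0,0],[0.4,0,0,0,0],[0.4,0,0,0,0]],
])

```text
time_s: 18.73
tcp_pos: [0.5332, 0.1009, 0.0415]
eef_rot: [-180.0, 0.0, -100.2]
contact_force: [-0.4, 0.5, 5.0]
gripper_width: 0.0677
gripper_force: 50.0
```

Request:
jog_arm([
  [[0.4,0,0,0.3,0],[0.4,0,0,0.7,0],[0.4,0,0,2,0],[0.4,0,0,3,0],[0.4,0,0,2,0],[0.4,0,0,0,0]],
])

```text
time_s: 19.48
tcp_pos: [0.5334, 0.101, 0.1223]
eef_rot: [-179.9, 0.1, -100.3]
contact_force: [0.4, 0.2, -5.3]
gripper_width: 0.0677
gripper_force: 50.0
```

Request:
jog_arm([
  [[0.4,0,-1.6,0,-0.08],[0.4,-0.3,-3,0,-0.13],[0.4,-0.3,-4,0,-0.13],[0.4,-0.3,-4,0,-0.13],[0.4,-0.3,-3.7,0,-0.13],[0.4,-0.1,-2.4,0,-0.11],[0.4,0,-1.2,0,-0.075],[0.4,0,0,0,0]],
])

```text
time_s: 20.48
tcp_pos: [0.5187, -0.0991, 0.1196]
eef_rot: [179.9, -0.1, -145.3]
contact_force: [0.5, 1.0, -5.5]
gripper_width: 0.0678
gripper_force: 50.0
```

Request:
jog_arm([
  [[0.4,0,0,-2.5,0],[0.4,0,0,-2.5,0],[0.4,0,0,-1.5,0],[0.4,0,0,-0.7,0],[0.4,0,0,-0.3,0],[0.4,0,0,0,0]],
])

```text
time_s: 21.22
tcp_pos: [0.5202, -0.0982, 0.0464]
eef_rot: [-180.0, 0.0, -145.2]
contact_force: [-0.5, -0.2, -4.9]
gripper_width: 0.0678
gripper_force: 50.0
```

Request:
jog_arm([
  [[0.4,0,0,-0.2,0],[0.4,0,0,-0.1,0],[0.4,0,0,-0.1,0],[0.4,0,0,0,0]],
])

```text
time_s: 21.72
tcp_pos: [0.52, -0.0983, 0.0425]
eef_rot: [-180.0, 0.0, -145.2]
contact_force: [-1.2, 0.8, 0.8]
gripper_width: 0.0674
gripper_force: 50.0
```

Request:
jog_arm([
  [[0.4,0,0,-0.05,0],[0.7,0,0,0,0],[1,0,0,0,0],[1,0,0,0,0],[1,0,0,2,0],[1,0,0,4,0],[1,0,0,4,0],[0.8,0,0,0,0.121]],
])

```text
time_s: 22.72
tcp_pos: [0.522, -0.0982, 0.145]
eef_rot: [-179.8, 0.3, -138.1]
contact_force: [0.4, -0.1, -1.0]
gripper_width: 0.0824
gripper_force: 0.0
```

Request:
jog_arm([
  [[0.5,-0.2,0.2,0,0.17],[0.5,-0.2,0.2,0,0.18],[0.5,-0.2,0.19,0,0.18],[0.5,-0.3,0,0,0.18],[0.5,0,0,0,0.18],[0.5,0,0,0,0.18],[0.5,0,0,0,0.18],[0.5,0,0,0,0.18]],
])

```text
time_s: 23.72
tcp_pos: [0.5109, -0.0924, 0.1415]
eef_rot: [-180.0, -0.0, -56.0]
contact_force: [-0.6, 0.1, 0.2]
gripper_width: 0.0659
gripper_force: 0.0
```

Request:
jog_arm([
  [[0.5,0,0,0,0.02],[0.5,0,0,0,0]],
])

```text
time_s: 23.98
tcp_pos: [0.5108, -0.0924, 0.1415]
eef_rot: [180.0, 0.0, -55.4]
contact_force: [-0.1, 0.0, -0.2]
gripper_width: 0.0661
gripper_force: 0.0
```

Request:
jog_arm([
  [[0.5,0,0,-2,0],[0.5,0,0,-3,0],[0.5,0,0,-3,0],[0.5,0,0,-1.4,0],[0.5,0,0,-0.7,0],[0.5,0,0,0,0]],
])

```text
time_s: 24.72
tcp_pos: [0.5111, -0.0924, 0.0407]
eef_rot: [180.0, -0.0, -55.2]
contact_force: [-0.3, 0.0, 0.6]
gripper_width: 0.0656
gripper_force: 0.0
```

Request:
jog_arm([
  [[-0.4,0,0,0,0],[-0.4,0,0,0,0],[-0.4,0,0,0,0],[-0.4,0,0,0,0],[-0.4,0,0,0,0],[-0.4,0,0,0,0],[-0.4,0,0,0,0]],
])

```text
time_s: 25.6
tcp_pos: [0.5109, -0.0924, 0.0408]
eef_rot: [-180.0, -0.0, -55.2]
contact_force: [-1.6, -0.6, 5.9]
gripper_width: 0.0335
gripper_force: 50.0
```

Request:
jog_arm([
  [[-0.4,0,0,0.5,0],[-0.4,0,0,2,0],[-0.4,0,0,4,0],[-0.4,0,0,4,0],[-0.4,0,0,1.5,0],[-0.4,0.2,-1.2,0,-0.08],[-0.4,0.3,-3,0,-0.13],[-0.4,0.3,-4,0,-0.13]],
])

```text
time_s: 26.6
tcp_pos: [0.5181, -0.1744, 0.159]
eef_rot: [179.9, 0.1, -74.9]
contact_force: [1.3, 1.1, -6.3]
gripper_width: 0.0337
gripper_force: 50.0
```

Request:
jog_arm([
  [[-0.4,0.3,-4,0,-0.13],[-0.4,0.3,-4,0,-0.13],[-0.4,0.3,-3.4,0,-0.13],[-0.4,0.09,-1.8,0,-0.072],[-0.4,0,-0.83,0,0],[-0.4,0,0,0,0],[-0.4,0,0,0,0]],
])

```text
time_s: 27.48
tcp_pos: [0.5285, -0.3139, 0.1602]
eef_rot: [180.0, 0.0, -101.1]
contact_force: [1.2, 1.1, -5.3]
gripper_width: 0.0336
gripper_force: 50.0
```

Request:
jog_arm([
  [[-0.4,0.03,-0.05,-2,0],[-0.4,0,0,-3,0],[-0.4,0,0,-3,0],[-0.4,0,0,-1.5,0],[-0.4,0,0,-0.8,0],[-0.4,0,0,-0.5,0],[-0.4,0,0,-0.4,0],[-0.4,0,0,0,0]],
])

```text
time_s: 28.48
tcp_pos: [0.5292, -0.3153, 0.0489]
eef_rot: [-180.0, -0.0, -101.2]
contact_force: [-0.2, 0.4, -5.4]
gripper_width: 0.034
gripper_force: 50.0
```

Request:
jog_arm([
  [[-0.4,0,0,-0.2,0],[-0.4,0,0,-0.15,0],[-0.4,0,0,-0.15,0],[-0.4,0,0,-0.1,0],[-0.4,0,0,0,0]],
])

```text
time_s: 29.1
tcp_pos: [0.529, -0.3152, 0.0425]
eef_rot: [180.0, 0.0, -101.2]
contact_force: [0.2, 0.1, -5.1]
gripper_width: 0.0336
gripper_force: 50.0
```

Request:
jog_arm([
  [[-0.4,0,0,-0.1,0],[-0.4,0,0,-0.1,0],[-0.4,0,0,0,0]],
])

```text
time_s: 29.48
tcp_pos: [0.5291, -0.3152, 0.0409]
eef_rot: [-180.0, -0.0, -101.2]
contact_force: [-1.5, 1.4, -0.5]
gripper_width: 0.0342
gripper_force: 50.0
```

Touching down, so I'll release, lift, back off toward +y and look.

Request:
jog_arm([
  [[-0.4,0,0,-0.05,0],[0.0,0,0,0,0],[0.2,0,0,0,0],[0.2,0,0,0,0],[0.2,0,0,1.5,0],[0.2,0,0,4,0],[0.2,0,0,5,0],[0.2,0,0,5,0]],
])

```text
time_s: 30.48
tcp_pos: [0.529, -0.3153, 0.1978]
eef_rot: [-179.9, -0.0, -101.2]
contact_force: [1.0, 0.2, -0.1]
gripper_width: 0.0527
gripper_force: 0.0
```

Request:
jog_arm([
  [[0.2,0.3,1,1.5,0],[0.2,0.5,2,0,0],[0.2,0.5,2,0,0],[0.2,0.2,1,0,0],[0.2,0,0,0,0],[0.2,0,0,0,0]],
])

```text
time_s: 31.22
tcp_pos: [0.5439, -0.2552, 0.2096]
eef_rot: [179.9, -0.0, -101.2]
contact_force: [-0.1, -0.1, 0.4]
gripper_width: 0.0526
gripper_force: 0.0
```

```bash
python3 - <<'E'
from h import *
s=r.get_state();print(s["time_s"],s["tcp_pos"],s["contact_force"])
ci=r.camera_info("wrist");im=r.capture("wrist");cv2.imwrite("pics/w5.png",im)
cv2.imwrite("pics/w5z.png",cv2.resize(im[60:260,200:440],(720,600),interpolation=cv2.INTER_CUBIC))
import pickle;pickle.dump(ci,open("w5.pkl","wb"))
E
```

```text
31.225 [ 0.54394693 -0.25521272  0.2095565 ] [-0.12657458 -0.10605742  0.37331125]
```

View pics/w5z.png

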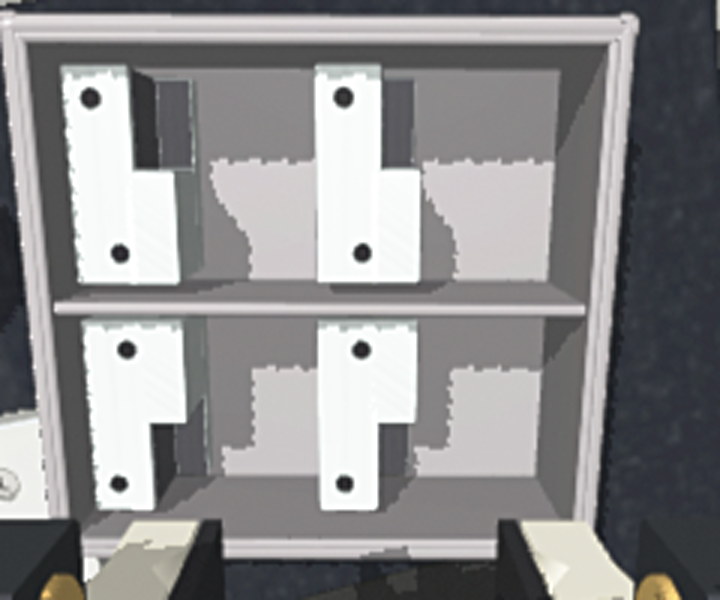

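The placed inserts are at zoom (368,175) and (366,415). Both stand square beside their samples, with cuts facing the same way and their ends level with the neighbours'.

```bash
python3 -c "
from plant import r
print(r.close_job())"
```

```text
the job is handed in; nothing more can be done
None
```

I moved both inserts via the mat into the tote, each standing square beside the sample of its own hand, and handed the job in at about 31 s; the result of the judging was not shown.

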